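# Extend the seedling lamp by one hole

## Task

The round lamp on its telescopic arm stops short of its seedling pot. Pinch the two spring buttons on the sides of that arm flush, slide the outer tube outward, away from its post, to the next hole so that the buttons snap out again, and let go. Leave the other arm, with the straight bar lamp, as it is set.

Things in the scene. Friction and masses are not known exactly. Their poses are not given: they have to be found in the camera images.
- round_buttons (a point): Point on the ROUND lamp's level arm, on the tube axis midway between the two side buttons, 200 mm up. x: along the arm from post to lamp, y: through both buttons, z: up. Post 140 mm back; lamp (disc, 100 mm across) from 76 mm out. Grey outer tube, 32 mm square, 136 mm long, the buttons now at its mid-length; they sit on the inner tube, so this point stays put. Free space above, beside, below; the arm gives a few mm sideways.
- round_tube (a joint): Slide of the round lamp's outer tube, m: 0 at its present hole, growing outward, away from the post; 0.050 at the next hole outward, where the buttons snap out and stop it. With both buttons pressed flush about 15 N moves it: fingers pinching it from above at the buttons can draw it along with them. Once under way, its wall keeps the buttons in.
- round_button (a joint): How far the left (+y) button is pressed in, m: 0 fully out (locked in a hole), 0.008 flush with the tube's face, 0.011 under the tube's wall. Both buttons are round black pins 12 mm across with bevelled tips, sticking 8 mm out of holes in the tube's left and right faces (48 mm over both); about 3.3 N presses one flush. Both must be flush together to free the tube.
- bar_buttons (a point): The same point on the outer tube of the other arm: same make, but with a straight grey BAR lamp, 150 mm long, set crosswise at its end. To be left as it is. Axes as for the round lamp's arm.

How it is judged (in metres and radians):
On the way:
1. the round lamp's button is pressed in flush (at least 6 mm of its 8 mm) (value of joint round_button above 0.006 m), for 0.1 s.
At the end, for the whole second after the job is handed in: The round lamp's outer tube stands at the next hole outward (50 mm, within 4 mm) with its button snapped out again (within 2 mm of fully out); the bar lamp's arm is within 15 mm of where it was (value of joint round_tube between 0.046 and 0.054 m and value of joint round_button below 0.002 m and distance of bar_buttons from where it was at the start of the episode below 0.015 m); the robot touches nothing.
It fails at once if the bar lamp's arm is moved by more than 15 mm (distance of bar_buttons from where it was at the start of the episode above 0.015 m).
It also fails if it takes over 40 s, if anything falls off the work surface, if the arm or the gripper's body presses on something with over 40 N, if the wrist force passes 120 N, or if a joint passes its speed limit or range.

## Robot

A 6-joint arm with a two-finger parallel gripper is mounted at the origin on the work surface. World frame = base frame: x ahead of the robot, y to its left, z up, the work surface at z = 0. Lengths are in m, angles in degrees, forces in N, time in s.
With the tool pointing down it reaches from about 0.35 to 0.875 m from the base axis. Payload 4.2 kg.
Tool frame: the origin (TCP) lies at the very end of the fingers, on their centre line; the grasp point (between the pads) lies r.pinch_z behind it (r.pinch_z is the distance from the TCP to the grasp point, in m); y points along the fingers, z is the direction in which the jaws open and shut, and the axes are right-handed (so a half turn about y gives the same grasp; the last joint's range is limited). The gripper opens to 87 mm and grips with 3 to 60 N. Pads are 19 mm wide; open, the fingers measure 117 mm over their backs; the gripper's body (75 mm by 190 mm) begins 51 mm behind the grasp point.
Start: joints at [91.421, 22.042, 0.453, 0, -68.411, -14.817], TCP at [0.145, 0.608, 0.223] pointing down, gripper open.
Joint ranges: [-179.83, 179.83], [-69.29, 118.12], [-61.27, 80.66], [-181.25, 117.63], [-171.15, -9.14], [-177.46, 177.46]. Speed limits (degrees/s): [159.86, 159.86, 180, 180, 180, 180].

## Interface

Orientations are given as a 3x3 rotation matrix whose columns are the frame's x, y, z axes.
In Python, from station import sense, capture, camera_params, r gives the robot as it stands.
- The arm moves only by the tool move_arm, never from a script. Its argument "increments" is text: rows parted by semicolons, each of 7 numbers parted by spaces: the closure, from -1 (fully open) to 1 (shut), so that 0 is half open, then the shift along the tool's x, y, z in m, then the turn, a rotation vector about the tool's x, y, z in rad. In form: hand x y z wx wy wz; .... A call has 1 to 8 rows; each row is the pose to reach, as a shift and turn from the pose commanded when the call began, along the tool's axes at that moment; what a row does not reach only later rows make up. A row lasts 1/10 s, in which the tool goes at most 50 mm and 8.59 degrees, less where a joint would pass 70% of its speed; a pose out of reach is approached as far as the arm can. A call with a gripper value outside its range is refused whole. The fingers move at their own pace and stop on an object; the grip force is fixed at half the most. Time passes only in rows, so rows that repeat a pose let the fingers close. It gives the time, the measured TCP pose, the force and the opening at its end, in the units of the state.
- sense(): the state, without advancing time (a new reading comes with each control period).
- capture(name): name is "side" or "top" or "wrist"; returns (picture, depth): 400x640x3 uint8, red, green, blue; 400x640 float32, m along the optical axis (not along the pixel's ray), 0 where there is no reading.
- camera_params(name): a dict with "fx", "fy", "cx", "cy" (pixels), "xyz" and "orientation" of the camera in the world. Camera axes: x right, y down, z forward; pixel columns grow to the right and rows downward; lengths in m; the calibration is good to about 2 mm. A picture is of the moment at which its call begins: read the wrist's pose just before it. camera_params takes no time and is no camera call; for the wrist camera it gives the pose at the moment of the call.
- r.finish_job(): hands the job in, once; it reports no verdict.
The state is a dict: "time_s": time; "joints": joint angles; "joint_velocities": joint speeds; "effort": joint torques, N m; "tcp_pos": TCP position; "ee_rot": TCP orientation; "wrist_force": force on the tool from outside, world axes, zero at the start; "moment": the same for the moment, N m; "gripper_width": opening from 0.0 (shut) to 1.0 (fully open).
Only numpy, scipy, OpenCV 4.12 (cv2) and the standard library are available. Lean on these libraries where they do the work, as an engineer would, in place of code of your own. Each camera call takes 0.05 s, during which the arm holds its last target.

## Working session

There is one attempt and no reset: what is moved stays moved. The work goes in short steps, Python scripts to look and compute and a tool call to move; the robot and the scene stay as the last step left them, time stands still between calls to the robot, and variables do not carry over. Pictures are saved under pics/ and viewed, and the job is handed in when it is done.

Besides the shell and the picture viewer there is one more tool, called after "Call:" as name(argument=value, ...), one argument or row to a line, values as JSON. move_arm: Moves the arm, as the interface text tells. Its arguments: {"type":"object","properties":{"increments":{"type":"string"}},"required":["increments"]}

```bash
ls; mkdir -p pics
python3 - <<'E'
from station import sense,capture,camera_params,r
import cv2,numpy as np
for n in ("top","side"):
    p,d=capture(n); cv2.imwrite(f"pics/{n}0.png",p[:,:,::-1]); np.save(f"pics/{n}0.npy",d); np.save(f"pics/{n}0rgb.npy",p)
    print(n,camera_params(n))
s=sense(); print(s, r.pinch_z)
E
```

```text
pics
top {'fx': 421.5738654210586, 'fy': 421.5738654210586, 'cx': 318.42665016928305, 'cy': 198.87368991717295, 'xyz': array([0.51225558, 0.0102332 , 0.99352748]), 'orientation': array([[ 1.29121199e-02, -9.98263393e-01,  5.74758667e-02],
       [-9.99916617e-01, -1.28799809e-02,  9.29605119e-04],
       [-1.87702696e-04, -5.74830774e-02, -9.98346463e-01]])}
side {'fx': 415.6414448346201, 'fy': 415.6414448346201, 'cx': 318.9281919280087, 'cy': 203.49177375246754, 'xyz': array([ 0.25262222, -0.55892166,  0.85199309]), 'orientation': array([[ 0.89844613, -0.30201515,  0.31871838],
       [-0.43907325, -0.62298755,  0.64738026],
       [ 0.00303894, -0.721577  , -0.69232752]])}
{'time_s': 0.1, 'joints': array([ 9.14218714e+01,  2.20873046e+01,  3.89236994e-01, -2.71677853e-02,
       -6.84104887e+01, -1.48165505e+01]), 'joint_velocities': array([-0.02888405, -0.101224  ,  0.14060599,  0.17286539, -0.11247509,
       -0.02980285]), 'effort': array([-5.00618880e-04, -3.91692460e+01,  1.87932694e+01,  4.23179135e+00,
        1.34766535e-02, -7.44695194e-05]), 'tcp_pos': array([0.14463517, 0.60749384, 0.22156531]), 'ee_rot': array([[-9.72756878e-01, -3.93752960e-04, -2.31827310e-01],
       [ 2.31827637e-01, -1.90498185e-03, -9.72755014e-01],
       [-5.86016516e-05, -9.99998108e-01,  1.94436702e-03]]), 'wrist_force': array([-0.61334834, -0.21135277, -0.52213746]), 'moment': array([ 0.01156329, -0.02634965,  0.00316806]), 'gripper_width': 1.0016770170946216} 0.0187
```

View pics/top0.png

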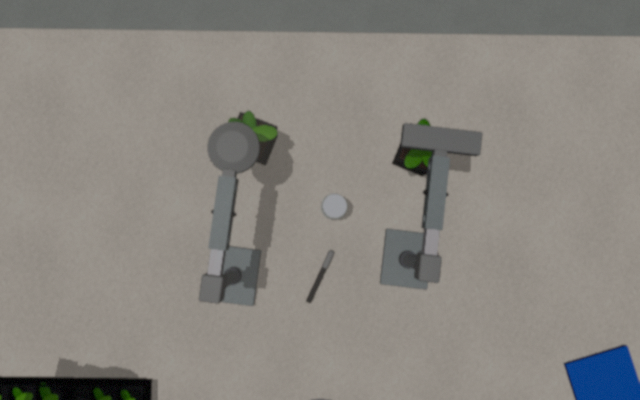

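View pics/side0.png

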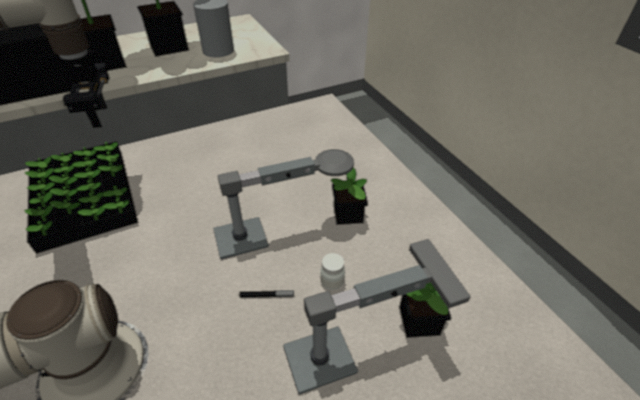

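The top view shows the round lamp at left, with its disc at about (234,148), its tube running (228,173) to (216,249), and its buttons near (213,212) and (235,213). The bar arm is at right. Next I'll measure the tube.

```bash
cat > h.py <<'E'
import numpy as np,cv2
def ray_plane(P,uv,z):
    uv=np.atleast_2d(uv).astype(float)
    d=np.c_[(uv[:,0]-P['cx'])/P['fx'],(uv[:,1]-P['cy'])/P['fy'],np.ones(len(uv))]@P['orientation'].T
    return P['xyz']+d*((z-P['xyz'][2])/d[:,2])[:,None]
def cloud(P,d):
    v,u=np.indices(d.shape); c=np.stack([(u-P['cx'])/P['fx']*d,(v-P['cy'])/P['fy']*d,d],-1)
    return c@P['orientation'].T+P['xyz']
E
python3 - <<'E'
from station import camera_params
from h import *
P=camera_params('top'); d=np.load('pics/top0.npy'); W=cloud(P,d); p=np.load('pics/top0rgb.npy')
print(W[205:220,225,2].round(4), W[148,234], W[290,211], W[212,205:245,2].round(3))
u0=180;v0=110
z=cv2.resize(p[v0:310,u0:290],None,fx=3,fy=3,interpolation=cv2.INTER_NEAREST)[:600]
cv2.imwrite('pics/z0.png',z[:,:,::-1])
m=(W[...,2]>.195)&(W[...,2]<.235)&(d>0)
for v in range(175,300,6):
    c=np.where(m[v,180:280])[0]+180
    if len(c): print(v,c.min(),c.max(),ray_plane(P,[[c.min()-.5,v],[c.max()+.5,v]],.216)[:,:2].round(4).tolist(),p[v,(c.min()+c.max())//2])
E
```

```text
[0.2163 0.2168 0.2141 0.2144 0.2188 0.2165 0.2154 0.216  0.2153 0.2158
 0.2159 0.2147 0.2119 0.2185 0.2157] [0.65111176 0.17076754 0.20850682] [0.38874804 0.20355968 0.22103504] [-0.004  0.     0.002 -0.004 -0.002  0.001  0.201  0.204  0.214  0.215
  0.214  0.217  0.215  0.217  0.215  0.215  0.216  0.215  0.214  0.217
  0.216  0.213  0.215  0.214  0.215  0.214  0.207  0.202  0.205  0.202
  0.202 -0.     0.001 -0.    -0.003  0.001 -0.003 -0.001  0.001 -0.   ]
175 219 235 [[0.5989, 0.1967], [0.5994, 0.1652]] [110 110 109]
181 218 236 [[0.5878, 0.1983], [0.5882, 0.1631]] [110 115 114]
187 217 234 [[0.5766, 0.1998], [0.577, 0.1665]] [111 116 117]
193 216 235 [[0.5654, 0.2014], [0.5659, 0.1644]] [112 116 118]
199 215 234 [[0.5543, 0.2029], [0.5548, 0.166]] [113 117 118]
205 214 233 [[0.5432, 0.2045], [0.5437, 0.1676]] [114 118 119]
211 211 234 [[0.532, 0.2097], [0.5326, 0.1655]] [113 118 118]
217 212 231 [[0.521, 0.2076], [0.5215, 0.1707]] [114 118 117]
223 212 230 [[0.51, 0.2073], [0.5104, 0.1723]] [113 117 117]
229 211 230 [[0.4989, 0.2088], [0.4994, 0.172]] [112 119 118]
235 210 229 [[0.4879, 0.2103], [0.4884, 0.1736]] [111 116 117]
241 209 227 [[0.4769, 0.2119], [0.4774, 0.177]] [110 115 115]
247 208 227 [[0.4659, 0.2134], [0.4664, 0.1767]] [111 115 116]
253 210 224 [[0.455, 0.2094], [0.4554, 0.1819]] [151 151 153]
259 209 223 [[0.4441, 0.2109], [0.4444, 0.1835]] [151 150 152]
265 208 223 [[0.4331, 0.2125], [0.4335, 0.1832]] [152 150 152]
271 208 221 [[0.4222, 0.2122], [0.4226, 0.1866]] [150 149 150]
277 202 225 [[0.4112, 0.2228], [0.4118, 0.179]] [102 101  99]
283 201 224 [[0.4003, 0.2243], [0.4009, 0.1805]] [108 108 107]
289 200 223 [[0.3895, 0.2259], [0.39, 0.1821]] [108 107 106]
295 199 222 [[0.3786, 0.2274], [0.3792, 0.1836]] [107 107 105]
```

View pics/z0.png

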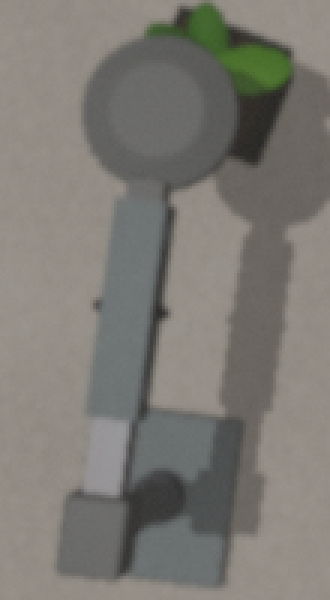

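Run:
```python
from station import camera_params
from h import *
P=camera_params('top'); p=np.load('pics/top0rgb.npy').astype(int); d=np.load('pics/top0.npy');W=cloud(P,d)
m=((W[...,2]>.209)&(W[...,2]<.225)&(d>0)&(p[...,2]-p[...,0]>=2)&(p.sum(2)<400)&(p.sum(2)>290)).astype(np.uint8)
m[:,:190]=0;m[:,250:]=0;m[:165]=0;m[262:]=0
m=cv2.morphologyEx(m,cv2.MORPH_OPEN,np.ones((3,3)))
v,u=np.nonzero(m)
X=ray_plane(P,np.c_[u,v],.216)[:,:2].astype(np.float32)
(c,s,a)=cv2.minAreaRect(X); print('rect',c,s,a,'mean',X.mean(0))
vx=cv2.fitLine(X,cv2.DIST_L2,0,.01,.01).ravel();print('axis',vx,np.degrees(np.arctan2(vx[1],vx[0])))
b=ray_plane(P,[[212.7,211.3],[234.3,214.3]],.2)[:,:2];print('btn',b,b.mean(0),np.linalg.norm(b[0]-b[1]),np.degrees(np.arctan2(*(b[0]-b[1])[::-1]))-90)
# lamp disc, post cap
L=ray_plane(P,[[233.5,147.5]],.209)[0,:2]; C=ray_plane(P,[[211,289]],.221)[0,:2]
print(L,C,np.degrees(np.arctan2(*(L-C)[::-1])),np.linalg.norm(L-C))
for name in ['side']:
    P=camera_params(name);p=np.load('pics/side0rgb.npy')
    z=cv2.resize(p[130:230,200:370],None,fx=4,fy=4,interpolation=cv2.INTER_CUBIC);cv2.imwrite('pics/zs.png',z[:,:,::-1])
```

```text
rect (0.5296366214752197, 0.18895453214645386) (0.029528098180890083, 0.13545334339141846) 83.2875747680664 mean [0.52906096 0.18881689]
axis [ 0.9929532  -0.11850734  0.5290612   0.18881689] -6.8059645
btn [[0.53194536 0.20966327]
 [0.52682712 0.16886963]] [0.52938624 0.18926645] 0.041113473193780475 -7.151342382263678
[0.65195899 0.17162841] [0.39053591 0.20361789] -6.976412387075024 0.2633730362465144
```

View pics/zs.png

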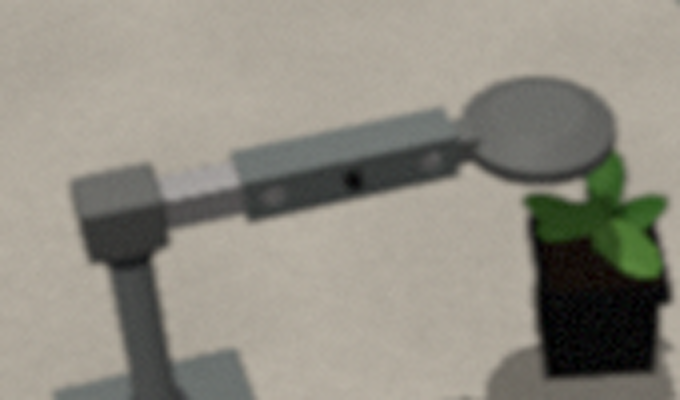

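Three independent measures (tube rectangle, buttons, disc to post) agree on a centre of about (0.5293, 0.189) and an axis of −6.9°. Next is the approach.

```bash
cat >> h.py <<'E'
C=np.array([.5293,.189]); A=np.radians(-6.9); AX=np.array([np.cos(A),np.sin(A),0]); AY=np.array([-np.sin(A),np.cos(A),0])
def delta(s,tgt):
    from scipy.spatial.transform import Rotation as R
    Rt=np.c_[np.cross([0,0,-1],-AY),[0,0,-1],-AY]
    R0=s['ee_rot']
    return (R0.T@(np.array(tgt)-s['tcp_pos'])).round(4), R.from_matrix(R0.T@Rt).as_rotvec().round(4)
E
python3 - <<'E'
from station import sense,camera_params
from h import *
print(delta(sense(),[*C,.29]))
print(ray_plane(camera_params('side'),[[200+353/4,130+180/4]],.2))
print(ray_plane(camera_params('top'),[[234.3,214.3]],.2))
E
```

```text
(array([-0.4712, -0.0678,  0.318 ]), array([-1.900e-03, -1.135e-01,  1.000e-04]))
[[0.52951137 0.17357548 0.2       ]]
[[0.52682712 0.16886963 0.2       ]]
```

Call:
move_arm(
  increments="-1 -0.02 -0.04 0.013 0 -0.01 0; -1 -0.05 -0.0678 0.034 0 -0.03 0; -1 -0.085 -0.0678 0.057 0 -0.05 0; -1 -0.12 -0.0678 0.081 0 -0.07 0; -1 -0.155 -0.0678 0.105 0 -0.09 0; -1 -0.19 -0.0678 0.128 0 -0.1135 0; -1 -0.225 -0.0678 0.152 0 -0.1135 0; -1 -0.25 -0.0678 0.169 0 -0.1135 0",
)

```text
time_s: 0.9
tcp_pos: [0.3498, 0.3835, 0.2901]
ee_rot: [[-0.993, -0.0, -0.121], [0.121, -0.001, -0.993], [0.0, -1.0, 0.001]]
wrist_force: [-0.4, -0.1, 0.1]
gripper_width: 1.002
```

Run:
```python
from station import sense
from h import *
s=sense();print(s['time_s'],s['tcp_pos'],delta(s,[*C,.29]))
```

```text
0.9 [0.34978561 0.38347324 0.2901209 ] (array([-2.018e-01,  2.000e-04,  1.713e-01]), array([-0.0007, -0.001 ,  0.0004]))
```

Call:
move_arm(
  increments="-1 -0.035 0 0.03 0 0 0; -1 -0.07 0 0.06 0 0 0; -1 -0.105 0 0.089 0 0 0; -1 -0.14 0 0.119 0 0 0; -1 -0.175 0 0.149 0 0 0; -1 -0.195 0 0.165 0 0 0; -1 -0.202 0 0.171 0 0 0; -1 -0.202 0 0.171 0 0 0",
)

```text
time_s: 1.7
tcp_pos: [0.5291, 0.1909, 0.2896]
ee_rot: [[-0.993, -0.001, -0.122], [0.122, -0.001, -0.993], [0.001, -1.0, 0.001]]
wrist_force: [0.1, -0.0, 0.3]
gripper_width: 0.998
```

Run:
```python
from station import sense,capture,camera_params
from h import *
s=sense();P=camera_params('wrist');p,d=capture('wrist');np.save('pics/w.npy',p);np.save('pics/wd.npy',d)
cv2.imwrite('pics/w1.png',p[:,:,::-1]);print(s['time_s'],s['tcp_pos'],delta(s,[*C,.29]));print(P)
np.save('pics/wP.npy',P,allow_pickle=True)
```

```text
1.7 [0.52906995 0.19085949 0.28963413] (array([-0.0005, -0.0004,  0.0018]), array([-0.0007, -0.002 ,  0.0012]))
{'fx': 288.67745739104, 'fy': 288.67745739104, 'cx': 314.2290443395829, 'cy': 202.35620987552505, 'xyz': array([0.60615907, 0.18101666, 0.45270169]), 'orientation': array([[-0.12240162, -0.95060905, -0.28523722],
       [-0.99247951,  0.11767264,  0.03372781],
       [ 0.00150265,  0.28722044, -0.95786333]])}
```

View pics/w1.png

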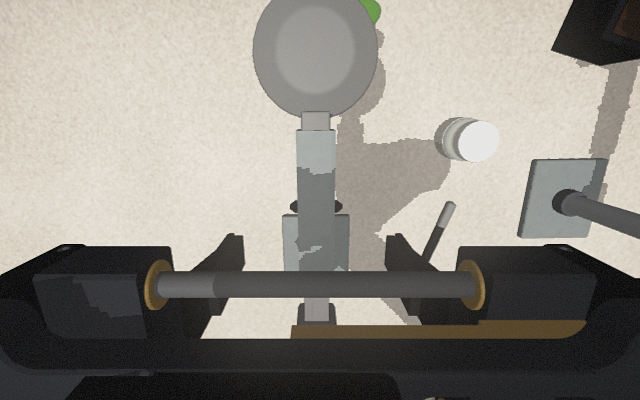

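The wrist view shows the tube centred between the fingers. Its far end is at row 130, columns 296–336, and the buttons are near (294,206) and (339,206).

Run:
```python
from h import *
P=np.load('pics/wP.npy',allow_pickle=True).item()
b=ray_plane(P,[[294,206.5],[338.5,206.5]],.2);print(b,b.mean(0)[:2]-C, (b.mean(0)[:2]-C)@AX[:2])
t=ray_plane(P,[[296,130],[336,130]],.216);e=t.mean(0)[:2];print(t,np.linalg.norm(t[0]-t[1]),(e-C)@AX[:2],(e-C)@AY[:2])
```

```text
[[0.52924867 0.20882492 0.2       ]
 [0.52423    0.16828977 0.2       ]] [-0.00256067 -0.00044266] -0.0024889398890400516
[[0.59714089 0.19639277 0.216     ]
 [0.59324047 0.1647846  0.216     ]] 0.0318479107093589 0.06642396419538435 -0.00043449909407498194
```

Call:
move_arm(
  increments="-1 0.001 0.02 0.002 0 -0.002 0; -1 0.001 0.045 0.002 0 -0.002 0; -1 0.001 0.07 0.002 0 -0.002 0; -1 0.001 0.09 0.002 0 -0.002 0; -1 0.001 0.103 0.002 0 -0.002 0; -1 0.001 0.108 0.002 0 -0.002 0; -1 0.001 0.108 0.002 0 -0.002 0",
)

```text
time_s: 2.45
tcp_pos: [0.5267, 0.1906, 0.182]
ee_rot: [[-0.993, -0.001, -0.116], [0.116, -0.001, -0.993], [0.001, -1.0, 0.001]]
wrist_force: [-0.7, 0.3, -0.6]
gripper_width: 1.001
```

Run:
```python
from station import sense,capture,camera_params
from h import *
s=sense();print(s['time_s'],s['tcp_pos'],s['wrist_force'],delta(s,[*(C-.0015*AX[:2]),.1813]))
p,d=capture('side');cv2.imwrite('pics/s1.png',cv2.resize(p[110:230,200:370],None,fx=4,fy=4)[:,:,::-1])
```

```text
2.45 [0.52674823 0.19063193 0.18202233] [-0.67140324  0.34356528 -0.59689421] (array([-0.0012,  0.0007,  0.0013]), array([-0.0007,  0.0039,  0.0009]))
```

View pics/s1.png

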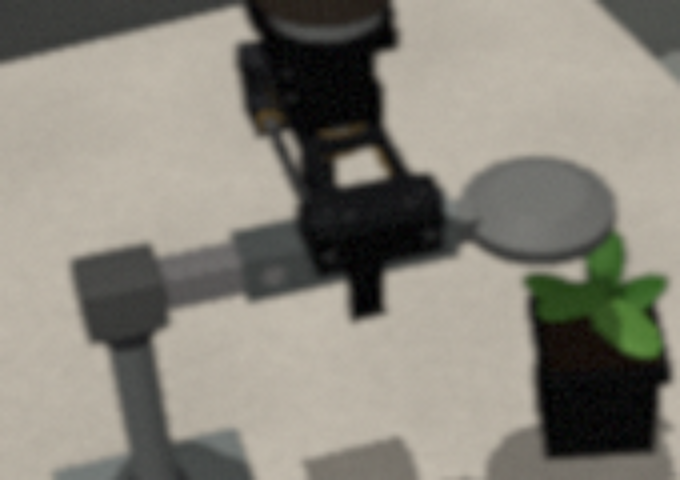

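The fingers straddle the tube at the buttons, so I'll close.

Call:
move_arm(
  increments="-1 -0.001 0.001 0.001 0 0.003 0; 1 -0.001 0.001 0.001 0 0.003 0; 1 -0.001 0.001 0.001 0 0.003 0; 1 -0.001 0.001 0.001 0 0.003 0; 1 -0.001 0.001 0.001 0 0.003 0; 1 -0.001 0.001 0.001 0 0.003 0; 1 -0.001 0.001 0.001 0 0.003 0; 1 -0.001 0.001 0.001 0 0.003 0",
)

```text
time_s: 3.3
tcp_pos: [0.5286, 0.1887, 0.1813]
ee_rot: [[-0.993, 0.0, -0.121], [0.121, 0.0, -0.993], [-0.0, -1.0, -0.0]]
wrist_force: [-0.2, 0.5, -0.3]
gripper_width: 0.451
```

Call:
move_arm(
  increments="1 0 0 0 0 0 0; 1 0 0 0 0 0 0; 1 0 0 0 0 0 0; 1 0 0 0 0 0 0; 1 0 0 0 0 0 0",
)

```text
time_s: 3.8
tcp_pos: [0.5286, 0.1888, 0.1814]
ee_rot: [[-0.993, 0.0, -0.121], [0.121, 0.0, -0.993], [-0.0, -1.0, -0.0]]
wrist_force: [0.2, 1.4, 0.1]
gripper_width: 0.366
```

The opening is 32 mm, which is the tube width, so the buttons are flush. Now I'll draw outward slowly.

Call:
move_arm(
  increments="1 -0.002 0 0 0 0 0; 1 -0.005 0 0 0 0 0; 1 -0.009 0 0 0 0 0; 1 -0.013 0 0 0 0 0; 1 -0.017 0 0 0 0 0; 1 -0.021 0 0 0 0 0; 1 -0.025 0 0 0 0 0; 1 -0.025 0 0 0 0 0",
)

```text
time_s: 4.6
tcp_pos: [0.5528, 0.1851, 0.1811]
ee_rot: [[-0.993, -0.002, -0.121], [0.121, -0.002, -0.993], [0.002, -1.0, 0.002]]
wrist_force: [-3.8, 0.0, 2.4]
gripper_width: 0.365
```

Run:
```python
from station import sense,capture,camera_params
from h import *
s=sense();print(s['time_s'],(s['tcp_pos'][:2]-[.5286,.1888])@AX[:2],s['wrist_force'],s['gripper_width'])
p,d=capture('side');cv2.imwrite('pics/s2.png',cv2.resize(p[110:230,200:370],None,fx=4,fy=4)[:,:,::-1])
```

```text
4.6 0.02447939630320301 [-3.7638468   0.01032351  2.35011116] 0.364651690800062
```

View pics/s2.png

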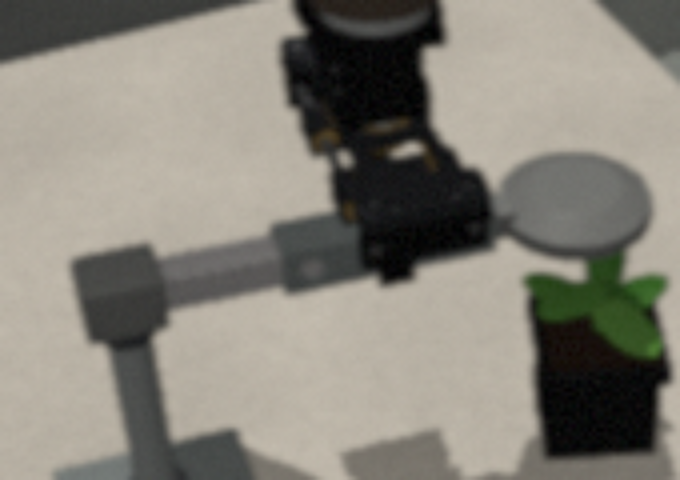

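The tube has moved with the fingers: its inner end went from column 233 to 272 in the zoom. I'll continue.

Call:
move_arm(
  increments="1 -0.004 0 0 0 0 0; 1 -0.008 0 0 0 0 0; 1 -0.012 0 0 0 0 0; 1 -0.016 0 0 0 0 0; 1 -0.019 0 0 0 0 0; 1 -0.022 0 0 0 0 0; 1 -0.024 0 0 0 0 0; 1 -0.025 0 0 0 0 0",
)

```text
time_s: 5.45
tcp_pos: [0.5783, 0.1822, 0.1812]
ee_rot: [[-0.993, -0.0, -0.121], [0.121, -0.001, -0.993], [0.0, -1.0, 0.001]]
wrist_force: [-1.5, -1.1, 1.8]
gripper_width: 0.366
```

Call:
move_arm(
  increments="1 -0.0005 0 0 0 0 0; 1 -0.001 0 0 0 0 0; 1 -0.0015 0 0 0 0 0; 1 -0.002 0 0 0 0 0; 1 -0.002 0 0 0 0 0",
)

```text
time_s: 5.95
tcp_pos: [0.58, 0.1823, 0.1812]
ee_rot: [[-0.993, -0.0, -0.121], [0.121, -0.0, -0.993], [0.0, -1.0, 0.0]]
wrist_force: [-2.8, -1.1, -0.2]
gripper_width: 0.36
```

Run:
```python
from station import sense,capture,camera_params
from h import *
s=sense();print(s['time_s'],(s['tcp_pos'][:2]-[.5286,.1888])@AX[:2],s['wrist_force'],s['gripper_width'])
p,d=capture('side');cv2.imwrite('pics/s3.png',cv2.resize(p[110:230,200:370],None,fx=4,fy=4)[:,:,::-1])
```

```text
5.95 0.05180636740789917 [-2.79983415 -1.13482235 -0.23935971] 0.3600235872847864
```

View pics/s3.png

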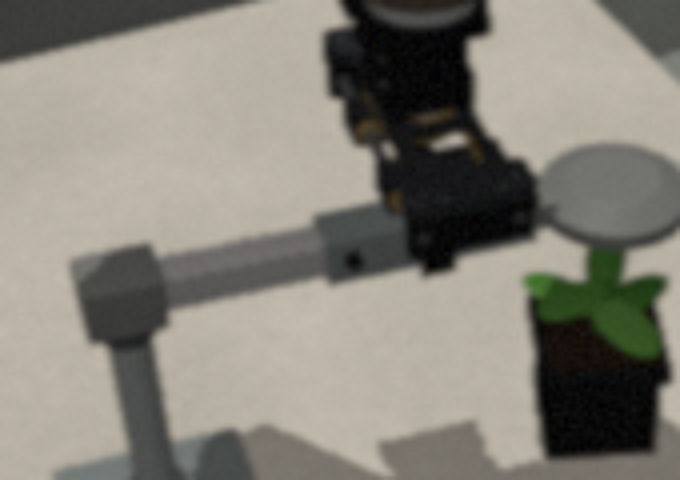

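The black button now shows in the tube's inner hole at zoom (353,260). I'll release and lift.

Call:
move_arm(
  increments="-1 0 0 0 0 0 0; -1 0 0 0 0 0 0; -1 0 0 0 0 0 0; -1 0 0 0 0 0 0; -1 0 0 0 0 0 0; -1 0 0 0 0 0 0; -1 0 0 0 0 0 0; -1 0 0 0 0 0 0",
)

```text
time_s: 6.8
tcp_pos: [0.5801, 0.1824, 0.1813]
ee_rot: [[-0.993, 0.0, -0.121], [0.121, 0.0, -0.993], [-0.0, -1.0, -0.0]]
wrist_force: [-0.1, -0.3, 0.3]
gripper_width: 0.971
```

Call:
move_arm(
  increments="-1 0 0 0 0 0 0; -1 0 -0.02 0 0 0 0; -1 0 -0.05 0 0 0 0; -1 0 -0.08 0 0 0 0; -1 0 -0.11 0 0 0 0; -1 0 -0.13 0 0 0 0; -1 0 -0.13 0.03 0 0 0; -1 0 -0.13 0.03 0 0 0",
)

```text
time_s: 7.6
tcp_pos: [0.5762, 0.1508, 0.3127]
ee_rot: [[-0.992, 0.001, -0.123], [0.123, 0.001, -0.992], [-0.001, -1.0, -0.001]]
wrist_force: [-0.4, 0.4, -0.4]
gripper_width: 0.998
```

Call:
move_arm(
  increments="-1 0 0 -0.03 0 0 0; -1 0 0 -0.07 0 0 0; -1 0 0 -0.11 0 0 0; -1 0 0 -0.15 0 0 0; -1 0 0 -0.19 0 0 0; -1 0 0 -0.22 0 0 0; -1 0 0 -0.22 0 0 0",
)

```text
time_s: 8.3
tcp_pos: [0.6025, 0.375, 0.3084]
ee_rot: [[-0.993, -0.002, -0.117], [0.117, -0.001, -0.993], [0.002, -1.0, 0.001]]
wrist_force: [0.4, -0.2, -0.1]
gripper_width: 1.001
```

Run:
```python
from station import sense,capture,camera_params
from h import *
s=sense();print(s['time_s'],s['tcp_pos'],s['wrist_force'],s['gripper_width'])
p,d=capture('side');a=cv2.resize(p[110:230,200:370],None,fx=4,fy=4)
p,d=capture('top');np.save('pics/tend.npy',p);b=cv2.resize(p[110:310,180:290],None,fx=3,fy=3);cv2.imwrite('pics/tend.png',p[:,:,::-1])
cv2.imwrite('pics/s4.png',a[:,:,::-1]);cv2.imwrite('pics/t4.png',b[:,:,::-1])
q=np.load('pics/top0rgb.npy');print('bar diff',np.abs(p[110:290,370:490].astype(int)-q[110:290,370:490]).mean(), (np.abs(p[110:290,370:490].astype(int)-q[110:290,370:490]).max(2)>30).sum())
```

```text
8.3 [0.60251888 0.37503625 0.30843124] [ 0.44964086 -0.24969973 -0.12143383] 1.000594694941775
bar diff 4.87429012345679 0
```

View pics/s4.png

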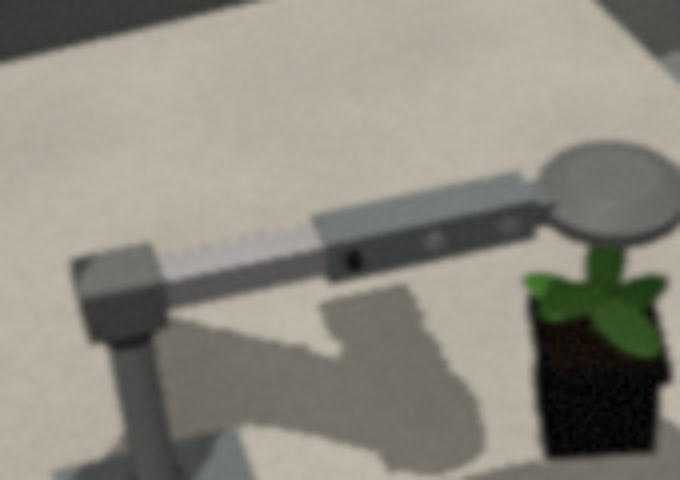

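View pics/t4.png

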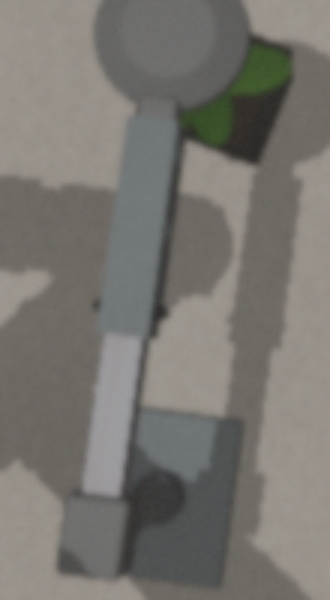

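The tube's inner end moved 83 zoomed pixels, about 51 mm. Both buttons stick out again at their original spots, zoom (98,304) and (162,312). The bar arm is unchanged.

```bash
python3 -c "
from station import r
print(r.finish_job())"
```

```text
the job is handed in; nothing more can be done
None
```

The round lamp's outer tube now stands at the next hole outward, and I've handed the job in. I pinched both buttons until the fingers sat on the tube at 32 mm, drew the tube outward, then released and moved clear.

- **Tube travel:** the top view shows the tube moved about 51 mm, and the fingers travelled 51.8 mm. Both fit the 50 mm hole within 4 mm.
- **Buttons:** in the top view both buttons stick out again where they were before. The side view shows the right-hand one in the tube's inner hole.
- **Bar lamp's arm:** no significant pixel change in the top view between start and end.
- **Robot:** open, well clear of everything, with wrist force near zero at about 8.3 s, when I handed in.

**Disagreement:** the views differed by about 2.5 mm on where the buttons lay along the arm. I aimed between them, and the pinch pressed both buttons flush. I had no direct reading of the joint values, so these checks come from the pictures, the gripper opening and the measured finger position.

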